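# Open the combination lock on the reagent strongbox and present it

## Robot

A 6-joint arm with a two-finger parallel gripper is mounted at the origin on a cart in front of the work surface, level with it; the furniture and walls round the work are solid. World frame = base frame: x ahead of the robot, y to its left, z up, the work surface at z = 0. Lengths are in mm, angles in rad, forces in N, time in s.
With the tool pointing down it reaches from about 400 to 925 mm from the base axis. Payload 12.5 kg.
Tool frame: the origin (TCP) lies between the finger pads; the fingertips stand 19 mm ahead of it and the grasp point (between the pads) is the TCP (env.nose_length is the distance from the TCP to the fingertips, in mm); z points along the fingers, y is the line along which they close (so a half turn about z gives the same grasp; the last joint's range is limited). The gripper opens to 95 mm and grips with 3 to 60 N. Pads are 20 mm wide; open, the fingers measure 119 mm over their backs; the gripper's body (75 mm by 180 mm) begins 59 mm behind the grasp point.
Start: joints at [1.032, 0.491, 1.559, -0, 1.092, -0.106], TCP at [262.119, 567.396, 233.661] pointing down, gripper open.
Joint ranges: [-3.1, 3.1], [-0.84, 2.19], [0.05, 2.79], [-1.13, 4.28], [0.06, 2.93], [-2.69, 2.69]. Speed limits (rad/s): [2.22, 2.22, 2.79, 3.14, 3.14, 3.14].

## Interface

Orientations are given as [roll, pitch, yaw] about the fixed x, y, z axes, in that order (R = Rz(yaw) Ry(pitch) Rx(roll)).
In Python, from cell import env gives the robot as it stands. The module is installed in compiled form; this text tells all that it offers.
- The arm moves only by the tool drive_tool, never from a script. Its argument "rows" is a list that holds one entry, the list of rows, each a list of 7 numbers: the shift along the tool's x, y, z scaled (see below), then the turn, a rotation vector about the tool's x, y, z scaled (see below), then the opening, from 0 (shut) to 1 (fully open). In form: [[[tx, ty, tz, ax, ay, az, jaw], ...]]. A call has 1 to 5 rows; each row shifts and turns the commanded pose from where the row before left it, along the tool's axes as they then stand; what a row does not reach is not made up. The controller multiplies each number of a shift by 250 mm and each number of a turn by 180 degrees. A row lasts 1/8 s, in which the tool goes at most 62.5 mm and 10.7 degrees, less where a joint would pass 70% of its speed; a pose out of reach is approached as far as the arm can. A call with a number of a shift or a turn outside -1 to 1 is refused whole. A call with a gripper value outside its range is refused whole. The fingers move at their own pace and stop on an object; the grip force is fixed at half the most. Time passes only in rows, so rows that do not move let the fingers close. It gives the time, the measured TCP pose, the force, the opening and the grip force at its end, in the units of the state.
- env.state(): the state, without advancing time (a new reading comes with each control period).
- env.read_camera(name): name is "side" or "top"; returns a dict with "color" (400x640x3 uint8, blue, green, red), "camera_matrix" (3x3 intrinsics, pixels), "k1" (the pictures are not rectified: a ray, as slopes to the right and down, at radius r is drawn at 1 + k1 r^2 times it, then the intrinsics apply), "pose" (4x4, takes a point from camera to world coordinates). Camera axes: x right, y up, looking along -z (the intrinsics and any distortion apply to the point x, -y, -z); pixel columns grow to the right and rows downward; lengths in mm; the calibration is good to about 2 mm. A picture is of the moment at which its call begins. There is no depth.
- env.job_done(): hands the job in; it is judged then, once.
Trained networks look in a picture, given as the dict that the camera call returned (one of the last four; its "shot" number tells which), for a name from the list of things; names that differ only in an ending like _2 or _b are one class to them, and where a whole thing is asked for, a point or a joint stands for the part that bears it (a point fixed in the world has none). Each returns a list of dicts, best first, with "score" (0 to 1); they miss things now and then, are a little off and sometimes report something else, mostly with a low value. They report only what shows in the picture. A call takes as long as a camera call.
- env.search_frame(name, picture): "at" ([x, y, z] in mm, in the coordinates of the camera as it stood for that picture, good to about 4 mm: the middle of the surface that is visible of it).
- env.place_of(name, picture): "at" ([x, y, z] in mm, in the coordinates of the camera as it stood for that picture, good to about 4 mm: a listed point, or the origin of a listed thing).
The state is a dict: "t": time; "joints": joint angles; "qvel": joint speeds; "tau": joint torques, N m; "eef_pos": TCP position; "tcp_rot": TCP orientation; "ft_force": force on the tool from outside, world axes, zero at the start; "moment": the same for the moment, N m; "opening": opening from 0.0 (shut) to 1.0 (fully open); "grip_force": force on a finger pad.
Only numpy, scipy, OpenCV 4.12 (cv2) and the standard library are available. Lean on these libraries where they do the work, as an engineer would, in place of code of your own. Each camera call takes 0.05 s, during which the arm holds its last target. There are 200 camera calls.

## Task

Open the combination lock on the strongbox: turn its dial clockwise (seen from above) to the fourth mark, counted clockwise from the diamond-shaped zero mark, then back anticlockwise to the second mark, stopping on the click at each, and draw the shackle bar fully out to the side by its pull block. Then lift the lock off the hasp and finish while still holding it in the gripper, shackle open, level with the dial on top, its underside about 20 cm above the bench and no part of it over the box any more, so that a colleague can open the lid. Leave the brown bottle, the foil-lined cup and the petri dish next to the box where they stand.

Things in the scene. Friction and masses are not known exactly. Their poses are not given: they have to be found in the camera images.
- strongbox: Low grey painted steel strongbox, fixed, 220 deep (its x) x 280 wide (its y), deck 75 above the bench. Origin under its centre, on the bench; its -x side faces the robot, +y is its left, z up. A steel hasp strap, 3 thick, comes forward from the lid over the seam; the lug, an upright steel eye, pokes up through it at x -25, y 0.
- hasp_lug (a point): Top centre of the lug, fixed to the box: an upright steel eye 26 long (box x), 10 thick (box y), standing 28 above the strap, top 106 above the bench. Its hole, 13 wide x 15 high, runs along box y; the shackle bar passes through it.
- lock: Dark steel block lock, about 0.5 kg, lying dial-up on the hasp strap, held only by the lug. Body 84 long (its x), 52 wide (its y), 30 high; origin at the centre of its underside, 78 above the bench; axes as the box's. A slot 11.5 wide, open above, below and at the end, runs from x +10 to +42; the lug stands in it at x +26. With the bar drawn out the lock lifts straight up.
- lock_grip (a point): Where to grip the lock by its sides: on its midline at lock x -15, y 0, 15 above its underside, right under the dial; the two bare side faces there are 52 apart across lock y.
- dial_grip (a point): Centre of the top face of the dial, on its axis: lock x -15, y 0, 50 above the lock's underside. The dial is a knurled black drum, 36 diameter and 19 high, standing on the lock's top face (31 above the underside), with a white pointer rib from the middle of its top to its rim.
- zero_mark (a point): The diamond-shaped zero mark on the lock's face plate beside the dial, on the lug side (lock x +8, y 0). Twelve dark marks, 30 degrees apart like a clock's, ring the dial; they are counted clockwise seen from above.
- dial (a joint): Angle of the dial in the lock (rad): 0 with the pointer on the zero mark, growing clockwise seen from above; mark n is at 0.5236 n. Turns without end, clicks into a spring notch at each mark (0.07 N m to leave one); starts on mark 0, 1 or 2. A hidden wheel is carried along clockwise to mark 4 and stays there on the way back. If mark 4 is passed by over 8 degrees: turn back to -0.8 and begin again.
- shackle (a joint): Travel of the shackle bar (m): 0 locked, grows as the bar slides out along lock +y, 0.024 fully out (stop). Until the combination is set (each number within about 8 degrees) it moves at most 3 mm. It slides with about 2 N of friction and stays where it is left; once it is out the dial cannot turn.
- shackle_grip (a point): Centre of the pull block at the end of the shackle bar: a ribbed steel block 18 (lock x) x 20 (lock y) x 24 high, its centre 15 above the lock's underside. Locked, it is at lock x +26, y +49; a round neck of 9 diameter, 13 long, joins it to the lock's side. Grip it across lock x and pull along lock +y.
- bottle_amber: Brown reagent bottle with black cap, 60 diameter, 130 high, standing to the right of the box (box -y); origin under its centre.
- cup_0: White foil-lined sample cup with snap lid, 72 diameter, 70 high, standing to the right of the box; origin under its centre.
- petri_1: Petri dish, 62 diameter, 14 high, lying to the left of the box (box +y); origin under its centre.

How it is judged:
By the outcome, as a careful person would: the job done as asked, in the order asked, and still so for the second after the job is handed in, while the arm keeps its last pose, push and grip.
It also fails if it takes over 58 s, if anything falls off the work surface, if the arm or the gripper's body presses on something with over 40 N, if the wrist force passes 120 N, or if a joint passes its speed limit or range.

## Working session

There is one attempt and no reset: what is moved stays moved. The work goes in short steps, Python scripts to look and compute and a tool call to move; the robot and the scene stay as the last step left them, time stands still between calls to the robot, and variables do not carry over. Pictures are saved under pics/ and viewed, at most 10 in all, crops included, and the job is handed in when it is done.

Besides the shell and the picture viewer there is one more tool, called after "Request:" by a JSON object that holds its "fn" and its "kwargs". drive_tool: Moves the arm, as the interface text tells. Its arguments: {"type":"object","properties":{"rows":{"type":"array","items":{"type":"array","items":{"type":"array","items":{"type":"number","minimum":-1,"maximum":1}}}}},"required":["rows"]}

```bash
mkdir -p pics
cat > h.py <<'E'
from cell import env
import numpy as np, cv2
from scipy.spatial.transform import Rotation as R
def w(p,a): return (p["pose"]@np.append(a,1))[:3]
def proj(p,X):
    c=np.linalg.inv(p["pose"])@np.append(X,1); x,y=c[0]/-c[2],-c[1]/-c[2]
    f=1+p["k1"]*(x*x+y*y); K=p["camera_matrix"]; return K[0,0]*x*f+K[0,2],K[1,1]*y*f+K[1,2]
def ray(p,u,v,z):
    K=p["camera_matrix"]; a,b=(u-K[0,2])/K[0,0],(v-K[1,2])/K[1,1]; x,y=a,b
    for _ in range(20): f=1+p["k1"]*(x*x+y*y); x,y=a/f,b/f
    d=p["pose"][:3,:3]@[x,-y,-1]; o=p["pose"][:3,3]; return o+d*(z-o[2])/d[2]
E
python3 - <<'E'
from h import *
s=env.state(); print({k:np.round(v,3) for k,v in s.items()})
for n in("top","side"):
    p=env.read_camera(n); cv2.imwrite(f"pics/{n}0.png",p["color"]); print(n,p["pose"].round(2).tolist(),p["camera_matrix"].tolist(),p["k1"])
    for o in["strongbox","hasp_lug","lock","lock_grip","dial_grip","zero_mark","shackle_grip","bottle_amber","cup_0","petri_1"]:
        for r in env.place_of(o,p)[:2]: print(o,round(r["score"],2),w(p,r["at"]).round(1),np.round(proj(p,w(p,r["at"]))))
E
```

```text
{'t': np.float64(0.0), 'joints': array([ 1.032,  0.492,  1.559,  0.   ,  1.092, -0.106]), 'qvel': array([ 0.   , -0.001, -0.   ,  0.001, -0.001, -0.   ]), 'tau': array([ 1.0000e-03, -6.1265e+01, -2.5817e+01,  6.9000e-02,  4.8000e-02,
       -0.0000e+00]), 'eef_pos': array([262.002, 567.172, 233.041]), 'tcp_rot': array([-3.14 , -0.   ,  2.709]), 'ft_force': array([-0.044, -0.005,  0.048]), 'moment': array([0.053, 0.001, 0.018]), 'grip_force': np.float64(0.0), 'opening': np.float64(1.001)}
top [[-0.0, 0.99, -0.16, 448.7], [-1.0, -0.0, -0.01, 44.37], [-0.01, 0.16, 0.99, 999.11], [0.0, 0.0, 0.0, 1.0]] [[392.46046867062876, 0.0, 313.8989941192705], [0.0, 392.46046867062876, 198.72671362368834], [0.0, 0.0, 1.0]] -0.012572441173927027
strongbox 0.8 [605.7  57.    2.2] [312. 199.]
hasp_lug 0.88 [584.4  57.8 108.7] [312. 201.]
hasp_lug 0.32 [543.3  66.7 132.1] [307. 218.]
lock 0.6 [559.2  60.4  82.7] [311. 214.]
lock_grip 0.78 [538.7  66.5  97.3] [308. 222.]
dial_grip 0.53 [543.4  63.7 133.4] [309. 218.]
zero_mark 0.87 [560.9  62.7 111.7] [309. 211.]
shackle_grip 0.47 [589.4 108.6  89.7] [290
[... 174 characters left out ...]
4.3 110.7] [309. 212.]
side [[0.79, 0.35, -0.51, 89.38], [-0.61, 0.42, -0.67, -651.95], [-0.02, 0.84, 0.54, 638.57], [0.0, 0.0, 0.0, 1.0]] [[439.77489759491334, 0.0, 324.2712090024561], [0.0, 439.77489759491334, 199.96457529164033], [0.0, 0.0, 1.0]] -0.0730507194768068
strongbox 0.84 [610.6  52.4   0.8] [322. 225.]
hasp_lug 0.67 [584.6  60.4 106. ] [310. 191.]
lock 0.81 [556.5  63.5  81.8] [300. 203.]
lock_grip 0.74 [541.4  62.1  95.9] [294. 201.]
dial_grip 0.6 [546.5  64.1 126.5] [295. 188.]
shackle_grip 0.51 [595. 109.  91.] [302. 187.]
bottle_amber 0.77 [ 6.447e+02 -1.916e+02  6.000e-01] [404. 271.]
cup_0 0.87 [ 524.7 -179.6    0.9] [359. 293.]
petri_1 0.49 [593.8 106.9  92.8] [302. 187.]
```

Run:
```python
import cv2
a=cv2.imread("pics/top0.png"); 
c=cv2.resize(a[150:270,240:400],(800,600),interpolation=cv2.INTER_CUBIC); cv2.imwrite("pics/c1.png",c)
```

```text
(no output)
```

View pics/c1.png

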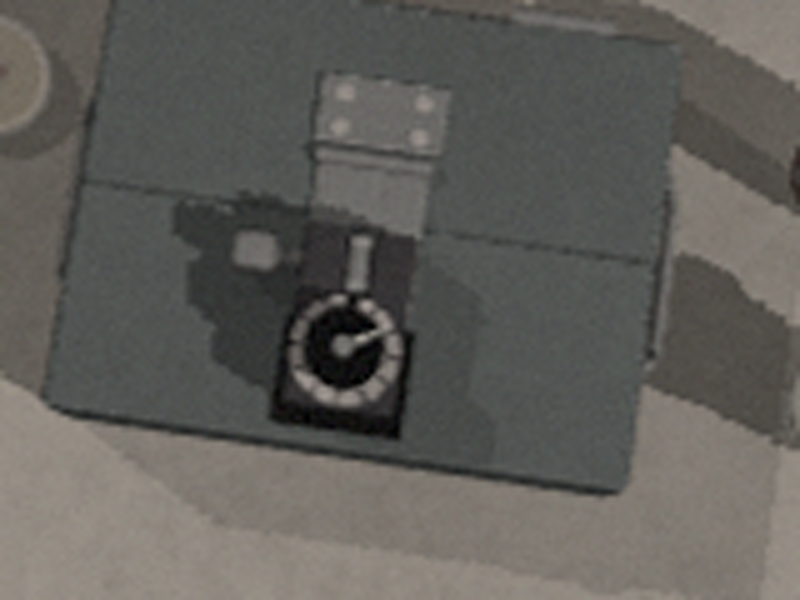

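View pics/side0.png

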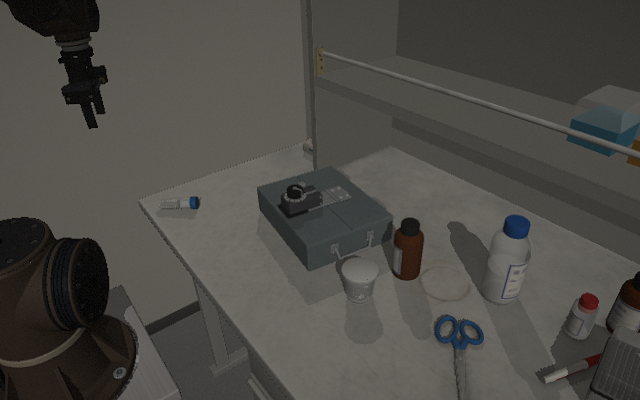

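The top crop shows the dial centre at crop (345,345) with its pointer toward (395,325) and the lug at (360,262). That is about 60° clockwise from the lug direction, so it appears to start on mark 2. The box is turned about -8.5°, and the side view is clear of obstacles around the lock.

Run:
```python
from h import *
from scipy.optimize import least_squares
p=env.read_camera("top"); q=env.read_camera("side")
f=lambda u,v,z: ray(p,239.6+u/5,149.6+v/5,z)
dc=f(345,345,128);pt=f(395,325,128);lg=f(360,262,106)
A=f(48,407,75);B=f(622,492,75);C=f(680,42,75)
print("dial",dc.round(1),"lug",lg.round(1),A.round(1),B.round(1),C.round(1))
d=A-B;yaw=np.arctan2(-d[0],d[1]);e=C-B;print("yaw",np.degrees(yaw),np.degrees(np.arctan2(e[1],e[0])),np.linalg.norm(d),np.linalg.norm(e))
g=pt-dc;print("pointer cw from lug",np.degrees(yaw-np.arctan2(g[1],g[0])))
# lock-frame fit from networks
L={"hasp_lug":(26,0,28),"lock":(0,0,0),"lock_grip":(-15,0,15),"dial_grip":(-15,0,50),"zero_mark":(8,0,31),"shackle_grip":(26,49,15)}
obs=[]
for P in(p,q):
    for n,l in L.items():
        r=env.place_of(n,P)
        if r and r[0]["score"]>.4: obs.append((l,w(P,r[0]["at"])))
obs+=[((-15,0,50),dc)]*2+[((26,0,28),lg)]*2
def res(x):
    return np.concatenate([(R.from_euler("z",x[2]).apply(l)[:2]+x[:2]-o[:2]) for l,o in obs]+[[(x[2]-yaw)*300]])
s=least_squares(res,[560,60,yaw],loss="soft_l1",f_scale=3).x
print("lock",s.round(3),np.degrees(s[2]));print(res(s).reshape(-1)[:-1].reshape(-1,2).round(1).tolist())
for n,l in L.items(): print(n,(R.from_euler("z",s[2]).apply(l)+[s[0],s[1],78]).round(1))
```

```text
dial [542.4  64.1 128. ] lug [583.1  57.7 106. ] [519.3 205.5  75. ] [478.5 -64.   75. ] [694.8 -97.1  75. ]
yaw -8.60647477674049 -8.708986328016605 272.54743982170766 218.76780849078474
pointer cw from lug 59.73218396008497
lock [ 5.57779e+02  6.22910e+01 -1.50000e-01] -8.578472755066219
[[-4.3, -0.4], [1.4, 2.1], [-1.4, -2.6], [1.3, 3.6], [4.5, -1.9], [3.2, -1.3], [1.6, 2.3], [1.2, -0.0], [-0.4, 2.2], [-4.5, -1.6], [-3.7, -2.5], [-4.5, -1.4], [0.6, 0.4], [0.6, 0.4], [0.4, 0.7], [0.4, 0.7]]
hasp_lug [583.5  58.4 106. ]
lock [557.8  62.3  78. ]
lock_grip [542.9  64.5  93. ]
dial_grip [542.9  64.5 128. ]
zero_mark [565.7  61.1 109. ]
shackle_grip [590.8 106.9  93. ]
```

```bash
cat >> h.py <<'E'
def go(pos,yaw,rows):
    s=env.state(); T=R.from_euler("xyz",s["tcp_rot"]); d=T.inv().apply(np.array(pos)-s["eef_pos"])
    rv=(T.inv()*R.from_euler("xyz",[np.pi,0,yaw])).as_rotvec()
    print("mm",d.round(1),"deg",np.degrees(rv).round(1),"per row",(d/250/rows).round(4),(rv/np.pi/rows).round(4), "t",round(float(s["t"]),2))
E
python3 -c "
from h import *
go([542.9,64.5,200],2.709,15)"
```

```text
mm [-465.8 -338.8   33.6] deg [ 0.  0. -0.] per row [-0.1242 -0.0904  0.009 ] [ 0.  0. -0.] t 1.8
```

Request:
{"fn": "drive_tool", "kwargs": {"rows": [[[-0.124,-0.09,0.009,0,0,0,1],[-0.124,-0.09,0.009,0,0,0,1],[-0.124,-0.09,0.009,0,0,0,1],[-0.124,-0.09,0.009,0,0,0,1],[-0.124,-0.09,0.009,0,0,0,1]]]}}

```text
t: 2.42
eef_pos: [356.2, 399.2, 222.5]
tcp_rot: [3.141, 0.0, 2.709]
ft_force: [-0.3, 0.7, 0.2]
opening: 0.999
grip_force: 0.0
```

Request:
{"fn": "drive_tool", "kwargs": {"rows": [[[-0.124,-0.09,0.009,0,0,0,1],[-0.124,-0.09,0.009,0,0,0,1],[-0.124,-0.09,0.009,0,0,0,1],[-0.124,-0.09,0.009,0,0,0,1],[-0.124,-0.09,0.009,0,0,0,1]]]}}

```text
t: 3.05
eef_pos: [449.8, 232.0, 211.2]
tcp_rot: [3.141, 0.0, 2.709]
ft_force: [0.1, -0.1, -0.3]
opening: 1.005
grip_force: 0.0
```

Request:
{"fn": "drive_tool", "kwargs": {"rows": [[[-0.124,-0.09,0.009,0,0,0,1],[-0.124,-0.09,0.009,0,0,0,1],[-0.124,-0.09,0.009,0,0,0,1],[-0.124,-0.09,0.009,0,0,0,1],[-0.124,-0.09,0.009,0,0,0,1]]]}}

```text
t: 3.68
eef_pos: [543.3, 64.8, 199.9]
tcp_rot: [3.141, 0.0, 2.709]
ft_force: [0.5, -0.2, 0.3]
opening: 1.001
grip_force: 0.0
```

Request:
{"fn": "drive_tool", "kwargs": {"rows": [[[0,0,0,0,0,0,0.6],[0,0,0,0,0,0,0.6]]]}}

```text
t: 3.92
eef_pos: [542.3, 66.3, 199.8]
tcp_rot: [3.142, -0.0, 2.708]
ft_force: [0.1, 0.2, -1.2]
opening: 0.844
grip_force: 0.0
```

```bash
python3 -c "
from h import *
go([542.9,64.5,130.5],2.709,5);print(env.state()['joints'].round(2),env.state()['eef_pos'])
p=env.read_camera('side');cv2.imwrite('pics/s1.png',cv2.resize(p['color'][100:250,200:400],(800,600),interpolation=2))"
```

```text
mm [-1.3 -1.4 69.3] deg [ 0. -0. -0.] per row [-0.0011 -0.0011  0.0555] [ 0. -0. -0.] t 3.92
[ 0.    0.42  1.79  0.    0.93 -1.14] [542.31672571  66.30942015 199.8338586 ]
```

View pics/s1.png

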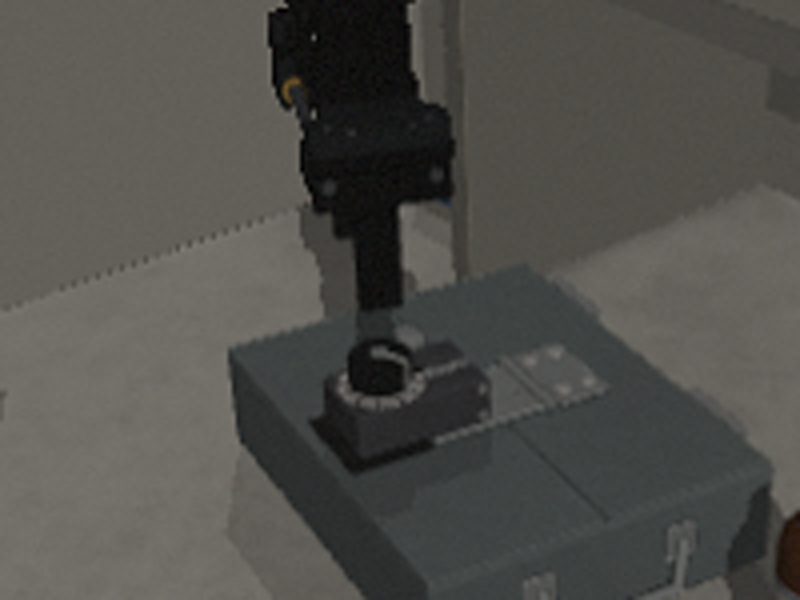

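The view shows the fingers right above the dial (crop ~(380,365)), with the pointer direction unchanged.

Request:
{"fn": "drive_tool", "kwargs": {"rows": [[[-0.0025,-0.0025,0.057,0,0,0,0.6],[-0.0025,-0.0025,0.057,0,0,0,0.6],[0,0,0.057,0,0,0,0.6],[0,0,0.057,0,0,0,0.6],[0,0,0.048,0,0,0,0.6]]]}}

```text
t: 4.6
eef_pos: [543.1, 64.4, 129.7]
tcp_rot: [-3.141, -0.001, 2.709]
ft_force: [0.6, -0.2, 0.7]
opening: 0.601
grip_force: 0.0
```

Request:
{"fn": "drive_tool", "kwargs": {"rows": [[[0,0,0,0,0,0,0.6],[0,0,0,0,0,0,0.3],[0,0,0,0,0,0,0.3],[0,0,0,0,0,0,0.3],[0,0,0,0,0,0,0.3]]]}}

```text
t: 5.22
eef_pos: [543.5, 64.2, 131.3]
tcp_rot: [3.141, 0.001, 2.709]
ft_force: [-1.2, -1.5, 3.4]
opening: 0.375
grip_force: 30.0
```

Request:
{"fn": "drive_tool", "kwargs": {"rows": [[[0,0,0,0,0,0.0333,0.2],[0,0,0,0,0,0.0333,0.2],[0,0,0,0,0,0.0333,0.2],[0,0,0,0,0,0.0333,0.2],[0,0,0,0,0,0.0333,0.2]]]}}

```text
t: 5.85
eef_pos: [543.8, 64.7, 131.3]
tcp_rot: [3.14, 0.0, 2.182]
ft_force: [1.4, 3.0, 1.6]
opening: 0.374
grip_force: 30.0
```

Request:
{"fn": "drive_tool", "kwargs": {"rows": [[[0,0,0,0,0,0.0333,0.2],[0,0,0,0,0,0.0333,0.2],[0,0,0,0,0,0.0333,0.2],[0,0,0,0,0,0.0333,0.2],[0,0,0,0,0,0.0333,0.2]]]}}

```text
t: 6.48
eef_pos: [544.2, 64.7, 131.3]
tcp_rot: [3.139, -0.0, 1.659]
ft_force: [3.1, 3.1, 1.1]
opening: 0.366
grip_force: 30.0
```

Request:
{"fn": "drive_tool", "kwargs": {"rows": [[[0,0,0,0,0,0,0.2],[0,0,0,0,0,0,0.2],[0,0,0,0,0,0,0.2]]]}}

```text
t: 6.85
eef_pos: [543.9, 64.5, 131.3]
tcp_rot: [3.14, -0.0, 1.664]
ft_force: [4.3, 3.6, 3.4]
opening: 0.371
grip_force: 30.0
```

```bash
python3 -c "
from h import *
s=env.state();print(s['moment'],np.degrees(2.709-s['tcp_rot'][2]))
for n in('top','side'):
  p=env.read_camera(n);u,v=map(int,proj(p,[548,64,120]));cv2.imwrite(f'pics/{n}2.png',cv2.resize(p['color'][v-30:v+30,u-40:u+40],(400,300),interpolation=2))
cv2.imwrite('pics/b2.png',np.hstack([cv2.imread('pics/top2.png'),cv2.imread('pics/side2.png')]))"
```

```text
[ 0.61436959 -0.72018197  0.02892254] 59.86181945986765
```

View pics/b2.png

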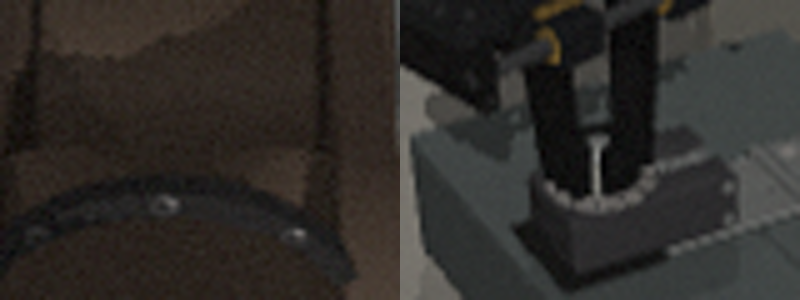

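The side crop shows the pointer aimed almost straight at the side camera, at (598,150) to (598,205). That fits mark 4, and the measured turn is 59.9°. Now back 60° anticlockwise.

Request:
{"fn": "drive_tool", "kwargs": {"rows": [[[0,0,0,0,0,-0.0333,0.2],[0,0,0,0,0,-0.0333,0.2],[0,0,0,0,0,-0.0333,0.2],[0,0,0,0,0,-0.0333,0.2],[0,0,0,0,0,-0.0333,0.2]]]}}

```text
t: 7.58
eef_pos: [543.1, 64.1, 131.3]
tcp_rot: [-3.141, 0.0, 2.191]
ft_force: [0.5, -0.5, 7.4]
opening: 0.367
grip_force: 30.0
```

Request:
{"fn": "drive_tool", "kwargs": {"rows": [[[0,0,0,0,0,-0.0333,0.2],[0,0,0,0,0,-0.0333,0.2],[0,0,0,0,0,-0.0333,0.2],[0,0,0,0,0,-0.0333,0.2],[0,0,0,0,0,-0.0333,0.2]]]}}

```text
t: 8.2
eef_pos: [542.8, 63.7, 131.2]
tcp_rot: [-3.14, -0.001, 2.714]
ft_force: [-2.5, -3.5, 8.5]
opening: 0.375
grip_force: 30.0
```

Request:
{"fn": "drive_tool", "kwargs": {"rows": [[[0,0,0,0,0,0,0.2],[0,0,0,0,0,0,0.2],[0,0,0,0,0,0,0.6],[0,0,0,0,0,0,0.6],[0,0,0,0,0,0,0.6]]]}}

```text
t: 8.82
eef_pos: [543.1, 64.3, 130.6]
tcp_rot: [-3.141, -0.001, 2.709]
ft_force: [-1.4, 0.2, -0.4]
opening: 0.59
grip_force: 0.0
```

Request:
{"fn": "drive_tool", "kwargs": {"rows": [[[0,0,-0.06,0,0,0,0.6],[0,0,-0.06,0,0,0,0.6],[0,0,-0.06,0,0,0,0.6],[0,0,-0.06,0,0,0,0.6],[0,0,0,0,0,0,0.6]]]}}

```text
t: 9.45
eef_pos: [543.7, 64.4, 192.3]
tcp_rot: [3.14, 0.002, 2.709]
ft_force: [-0.6, -0.4, -0.9]
opening: 0.599
grip_force: 0.0
```

```bash
python3 -c "
from h import *
p=env.read_camera('side');u,v=map(int,proj(p,[548,64,120]));cv2.imwrite('pics/s3.png',cv2.resize(p['color'][v-30:v+30,u-40:u+40],(800,600),interpolation=2))
r=env.place_of('shackle_grip',p);print([(w(p,x['at']).round(1),x['score']) for x in r[:2]])
go([590.8,106.9,160],1.42,8)"
```

```text
[(array([590.2, 110.5,  91. ]), 0.45)]
mm [-25.4  58.6  30.9] deg [ 0.  -0.  73.8] per row [-0.0127  0.0293  0.0154] [ 0.     -0.      0.0513] t 9.55
```

View pics/s3.png

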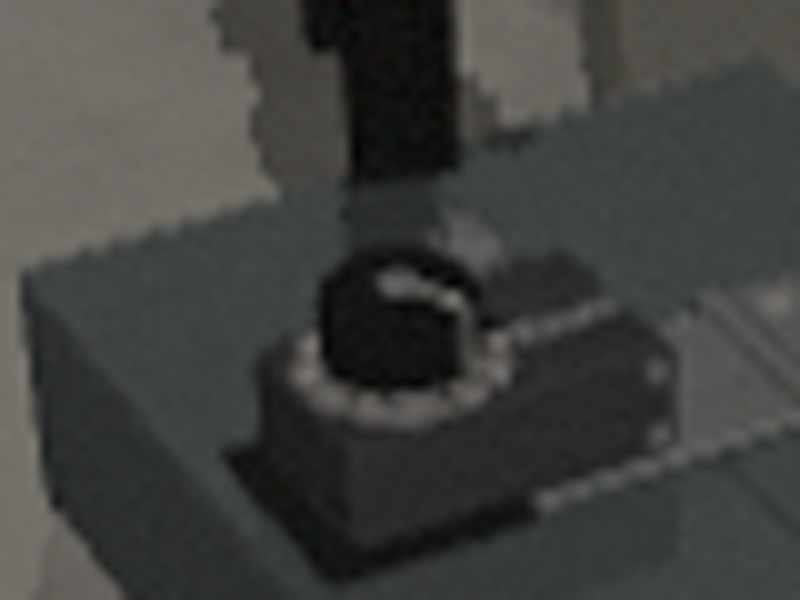

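The pointer is back on mark 2, at about (400,285) to (465,310), and the pull block is visible at (470,235). Next I go over the pull block.

Request:
{"fn": "drive_tool", "kwargs": {"rows": [[[0,0,0,0,0,0.0513,0.5],[0,0,0,0,0,0.0513,0.5],[0,0,0,0,0,0.0513,0.5],[0,0,0,0,0,0.0513,0.5],[0,0,0,0,0,0.0513,0.5]]]}}

```text
t: 10.18
eef_pos: [543.0, 64.3, 190.1]
tcp_rot: [-3.14, -0.001, 1.898]
ft_force: [0.2, 0.1, -0.3]
opening: 0.502
grip_force: 0.0
```

Request:
{"fn": "drive_tool", "kwargs": {"rows": [[[0,0,0,0,0,0.0513,0.5],[0,0,0,0,0,0.0513,0.5],[0,0,0,0,0,0.0513,0.5],[0.098,0.08,0.06,0,0,0,0.5],[0.098,0.08,0.06,0,0,0,0.5]]]}}

```text
t: 10.8
eef_pos: [590.7, 107.1, 160.0]
tcp_rot: [-3.141, 0.0, 1.419]
ft_force: [-0.0, -0.3, -0.0]
opening: 0.501
grip_force: 0.0
```

Request:
{"fn": "drive_tool", "kwargs": {"rows": [[[0,0,0,0,0,0,0.5],[0,0,0,0,0,0,0.5]]]}}

```text
t: 11.05
eef_pos: [589.6, 106.5, 160.5]
tcp_rot: [-3.14, 0.0, 1.42]
ft_force: [-0.8, -0.1, -0.6]
opening: 0.499
grip_force: 0.0
```

```bash
python3 -c "
from h import *
go([590.8,107.5,99],1.42,5)
p=env.read_camera('side');u,v=map(int,proj(p,[575,90,120]));cv2.imwrite('pics/s4.png',cv2.resize(p['color'][v-30:v+30,u-40:u+40],(800,600),interpolation=2))
print(env.state()['joints'].round(2),env.state()['tcp_rot'])"
```

```text
mm [ 1.2  1.1 61.5] deg [-0.1  0.  -0. ] per row [0.001  0.0009 0.0492] [-0.0001  0.     -0.    ] t 11.05
[ 0.07  0.53  1.7  -0.    0.91  0.22] [-3.14102202e+00  1.40667402e-04  1.41936555e+00]
```

View pics/s4.png

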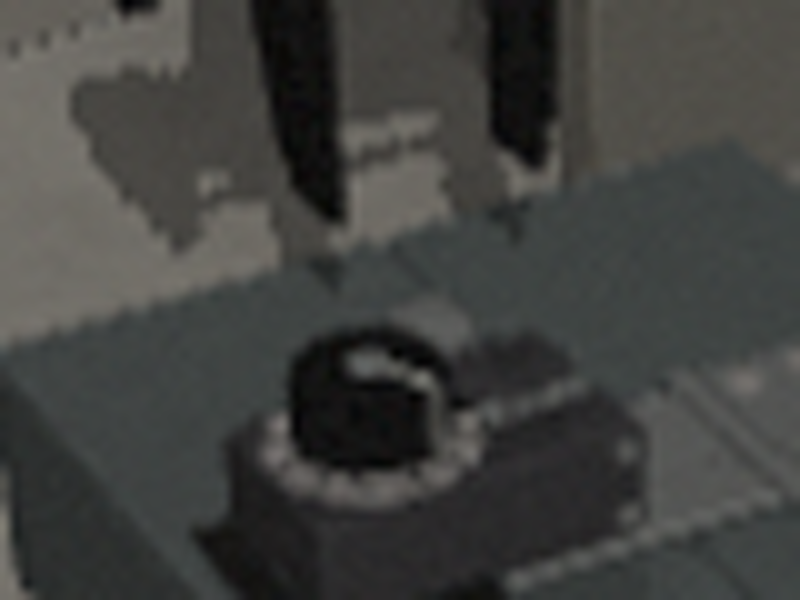

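The fingers straddle the pull block, with tips at (335,215) and (530,165) and the block at (440,320). Descending.

Request:
{"fn": "drive_tool", "kwargs": {"rows": [[[0.004,0.004,0.05,0,0,0,0.5],[0,0,0.05,0,0,0,0.5],[0,0,0.05,0,0,0,0.5],[0,0,0.05,0,0,0,0.5],[0,0,0.044,0,0,0,0.5]]]}}

```text
t: 11.72
eef_pos: [591.3, 107.6, 98.9]
tcp_rot: [-3.141, 0.0, 1.419]
ft_force: [0.7, -0.3, 0.6]
opening: 0.503
grip_force: 0.0
```

Request:
{"fn": "drive_tool", "kwargs": {"rows": [[[0,0,0,0,0,0,0.5],[0,0,0,0,0,0,0.3],[0,0,0,0,0,0,0.1],[0,0,0,0,0,0,0.1],[0,0,0,0,0,0,0.1]]]}}

```text
t: 12.35
eef_pos: [591.5, 107.5, 100.1]
tcp_rot: [3.141, -0.0, 1.42]
ft_force: [0.5, -0.0, 0.8]
opening: 0.187
grip_force: 30.0
```

Request:
{"fn": "drive_tool", "kwargs": {"rows": [[[0.016,0,0,0,0,0,0.1],[0.016,0,0,0,0,0,0.1],[0.02,0,0,0,0,0,0.1],[0.02,0,0,0,0,0,0.1],[0.02,0,0,0,0,0,0.1]]]}}

```text
t: 12.98
eef_pos: [594.9, 130.7, 100.0]
tcp_rot: [3.142, -0.0, 1.42]
ft_force: [-2.3, -1.2, 5.1]
opening: 0.186
grip_force: 30.0
```

Request:
{"fn": "drive_tool", "kwargs": {"rows": [[[0.008,0,0,0,0,0,0.1],[0,0,0,0,0,0,0.1]]]}}

```text
t: 13.22
eef_pos: [595.1, 131.9, 99.9]
tcp_rot: [-3.141, 0.001, 1.42]
ft_force: [-2.0, -6.0, 4.9]
opening: 0.187
grip_force: 30.0
```

Request:
{"fn": "drive_tool", "kwargs": {"rows": [[[0.006,0,0,0,0,0,0.1],[0.004,0,0,0,0,0,0.1],[0,0,0,0,0,0,0.1],[0,0,0,0,0,0,0.1]]]}}

```text
t: 13.72
eef_pos: [595.1, 132.1, 99.8]
tcp_rot: [-3.14, 0.004, 1.42]
ft_force: [-3.3, -22.2, 5.6]
opening: 0.19
grip_force: 29.9
```

Request:
{"fn": "drive_tool", "kwargs": {"rows": [[[-0.009,0,0,0,0,0,0.19],[0,0,0,0,0,0,0.5],[0,0,0,0,0,0,0.5],[0,0,-0.03,0,0,0,0.5],[0,0,-0.06,0,0,0,0.6]]]}}

```text
t: 14.35
eef_pos: [595.0, 132.7, 122.8]
tcp_rot: [-3.141, 0.0, 1.42]
ft_force: [-0.6, -0.1, -0.1]
opening: 0.547
grip_force: 0.0
```

Request:
{"fn": "drive_tool", "kwargs": {"rows": [[[0,0,-0.08,0,0,0,0.9],[0,0,-0.08,0,0,0,0.9],[0,0,0,0,0,-0.05,0.9],[0,0,0,0,0,-0.05,0.9],[0,0,0,0,0,-0.05,0.9]]]}}

```text
t: 14.98
eef_pos: [595.4, 132.7, 163.7]
tcp_rot: [3.14, 0.0, 1.896]
ft_force: [0.6, 0.0, 0.2]
opening: 0.896
grip_force: 0.0
```

Request:
{"fn": "drive_tool", "kwargs": {"rows": [[[0,0,0,0,0,-0.05,0.9],[0,0,0,0,0,-0.05,0.9],[0,0,0,0,0,-0.05,0.9],[0,0,0,0,0,-0.05,0.9],[0,0,0,0,0,-0.05,0.9]]]}}

```text
t: 15.6
eef_pos: [595.3, 132.7, 163.6]
tcp_rot: [3.141, 0.001, 2.681]
ft_force: [1.3, -0.1, -0.0]
opening: 0.898
grip_force: 0.0
```

Request:
{"fn": "drive_tool", "kwargs": {"rows": [[[0,0,0,0,0,-0.05,0.9],[0,0,0,0,0,-0.05,0.9]]]}}

```text
t: 15.85
eef_pos: [595.3, 132.7, 163.6]
tcp_rot: [3.141, 0.001, 2.996]
ft_force: [0.8, -0.3, 0.4]
opening: 0.901
grip_force: 0.0
```

```bash
python3 -c "
from h import *
go([542.9,64.8,165],2.992,3)
print(env.state()['joints'].round(2),env.state()['eef_pos'])
p=env.read_camera('side')
for n in ('dial_grip','shackle_grip','lock_grip'):
  r=env.place_of(n,p);print(n,[(w(p,x['at']).round(1),round(x['score'],2)) for x in r[:1]])
u,v=map(int,proj(p,[570,90,110]));cv2.imwrite('pics/s5.png',cv2.resize(p['color'][v-36:v+36,u-48:u+48],(800,600),interpolation=2))"
```

```text
mm [ 42.  -74.8  -1.5] deg [0.  0.1 0.2] per row [ 0.056  -0.0997 -0.002 ] [0.     0.0001 0.0004] t 15.85
[ 0.11  0.54  1.67  0.    0.92 -1.31] [595.33716015 132.69188131 163.57726877]
dial_grip [(array([544.6,  65.4, 128.9]), 0.73)]
shackle_grip [(array([595.9, 132.2,  89.9]), 0.6)]
lock_grip [(array([539.1,  61.4,  94.5]), 0.55)]
```

View pics/s5.png

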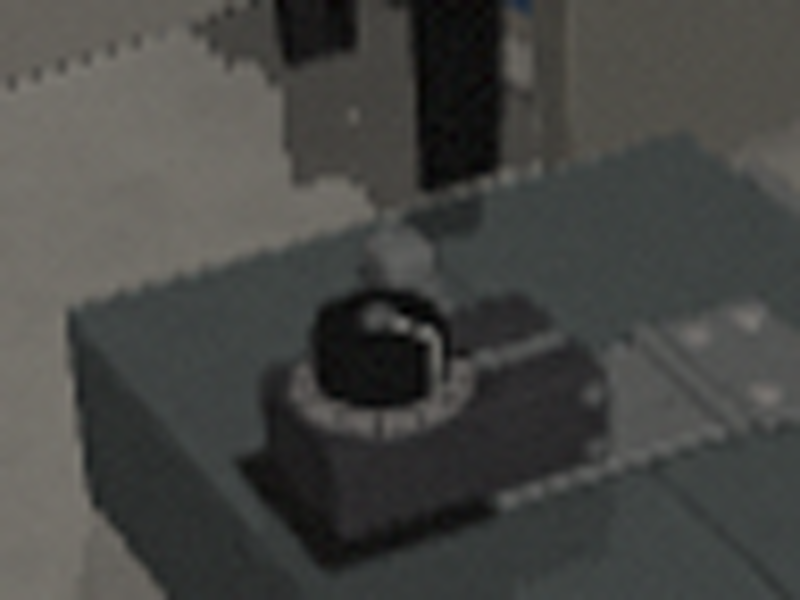

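The shackle block has moved outward, to (400,250), and the networks agree (y ≈ 132). Now I grip the lock.

Request:
{"fn": "drive_tool", "kwargs": {"rows": [[[0.056,-0.1,0,0,0,0,0.9],[0.056,-0.1,0,0,0,0,0.9],[0.056,-0.1,0,0,0,0,0.9],[0,0,0.05,0,0,0,0.9],[0,0,0.05,0,0,0,0.9]]]}}

```text
t: 16.68
eef_pos: [542.9, 65.0, 136.9]
tcp_rot: [3.141, 0.001, 2.988]
ft_force: [-0.6, 0.1, 0.4]
opening: 0.902
grip_force: 0.0
```

Request:
{"fn": "drive_tool", "kwargs": {"rows": [[[0,0,0.05,0,0,0,0.9],[0,0,0.05,0,0,0,0.9],[0,0,0.05,0,0,0,0.9],[0,0,0.008,0,0,0,0.9],[0,0,0,0,0,0,0.9]]]}}

```text
t: 17.3
eef_pos: [542.4, 64.8, 97.8]
tcp_rot: [3.142, -0.0, 2.99]
ft_force: [0.0, 0.3, 0.7]
opening: 0.899
grip_force: 0.0
```

Request:
{"fn": "drive_tool", "kwargs": {"rows": [[[0,0,0,0,0,0,0.7],[0,0,0,0,0,0,0.5],[0,0,0,0,0,0,0.4],[0,0,0,0,0,0,0.4],[0,0,0,0,0,0,0.4]]]}}

```text
t: 17.92
eef_pos: [542.4, 64.7, 98.0]
tcp_rot: [3.142, 0.0, 2.99]
ft_force: [-0.4, -0.6, 2.0]
opening: 0.545
grip_force: 30.0
```

Request:
{"fn": "drive_tool", "kwargs": {"rows": [[[0,0,-0.02,0,0,0,0.3],[0,0,-0.02,0,0,0,0.3],[0,0,-0.03,0,0,0,0.3],[0,0,-0.04,0,0,0,0.3],[0,0,-0.05,0,0,0,0.3]]]}}

```text
t: 18.55
eef_pos: [542.3, 64.7, 138.7]
tcp_rot: [3.142, -0.0, 2.99]
ft_force: [0.5, -1.0, -4.4]
opening: 0.542
grip_force: 30.0
```

Request:
{"fn": "drive_tool", "kwargs": {"rows": [[[0,0,-0.08,0,0,0,0.3],[0,0,-0.08,0,0,0,0.3],[0,0,-0.08,0,0,0,0.3],[0,0,-0.08,0,0,0,0.3],[0,0,-0.01,0,0,0,0.3]]]}}

```text
t: 19.18
eef_pos: [542.7, 64.8, 222.1]
tcp_rot: [3.141, 0.003, 2.99]
ft_force: [-0.0, -0.3, -5.6]
opening: 0.547
grip_force: 30.0
```

```bash
python3 -c "
from h import *
print(env.state()['ft_force'],env.state()['opening'],env.state()['joints'].round(2))
go([460,330,220],2.992,10)"
```

```text
[-0.0342601  -0.29279369 -5.59327419] 0.5471016457431782 [-0.    0.39  1.77  0.    0.98 -1.42]
mm [121.7 249.8   1.8] deg [ 0.   0.2 -0.1] per row [0.0487 0.0999 0.0007] [ 0.      0.0001 -0.0001] t 19.18
```

Request:
{"fn": "drive_tool", "kwargs": {"rows": [[[0.02,0.04,0,0,0,0,0.3],[0.04,0.08,0,0,0,0,0.3],[0.05,0.1,0,0,0,0,0.3],[0.05,0.1,0,0,0,0,0.3],[0.05,0.1,0,0,0,0,0.3]]]}}

```text
t: 19.8
eef_pos: [505.2, 177.7, 219.4]
tcp_rot: [-3.141, -0.002, 2.99]
ft_force: [0.4, 0.4, -5.5]
opening: 0.542
grip_force: 30.0
```

Request:
{"fn": "drive_tool", "kwargs": {"rows": [[[0.05,0.1,0,0,0,0,0.3],[0.05,0.1,0,0,0,0,0.3],[0.05,0.1,0,0,0,0,0.3],[0.05,0.1,0,0,0,0,0.3],[0.04,0.08,0,0,0,0,0.3]]]}}

```text
t: 20.42
eef_pos: [463.8, 305.4, 219.4]
tcp_rot: [-3.141, -0.002, 2.991]
ft_force: [-0.8, 0.2, -6.1]
opening: 0.548
grip_force: 30.0
```

Request:
{"fn": "drive_tool", "kwargs": {"rows": [[[0.03,0.06,0,0,0,0,0.3],[0.01,0.04,0,0,0,0,0.3],[0,0,0,0,0,0,0.3],[0,0,0,0,0,0,0.3],[0,0,0,0,0,0,0.3]]]}}

```text
t: 21.05
eef_pos: [459.2, 329.8, 220.4]
tcp_rot: [-3.142, 0.0, 2.99]
ft_force: [0.4, -0.2, -6.4]
opening: 0.542
grip_force: 30.0
```

```bash
python3 -c "
from h import *
s=env.state();print(s['eef_pos'],s['tcp_rot'],s['ft_force'],s['opening'],s['t'])
p=env.read_camera('side')
for n in ('lock','dial_grip','shackle_grip','bottle_amber','cup_0'):
  r=env.place_of(n,p);print(n,[(w(p,x['at']).round(1),round(x['score'],2)) for x in r[:1]])
u,v=map(int,proj(p,[500,250,150]));u=max(u,120);v=max(v,90);cv2.imwrite('pics/s6.png',cv2.resize(p['color'][v-90:v+90,u-120:u+120],(800,600),interpolation=2))"
```

```text
[459.17499708 329.79609092 220.4146645 ] [-3.14158834e+00  7.16857985e-05  2.98953486e+00] [ 0.35206988 -0.21830015 -6.44302951] 0.5424280802704255 21.05
lock [(array([476.2, 328.5, 204.7]), 0.97)]
dial_grip [(array([464. , 332.4, 253.6]), 0.54)]
shackle_grip [(array([ 645.4, -190.2,    3.3]), 0.43)]
bottle_amber [(array([ 642.7, -191.2,    1.8]), 0.84)]
cup_0 [(array([ 524.4, -178.7,    1.6]), 0.6)]
```

View pics/s6.png

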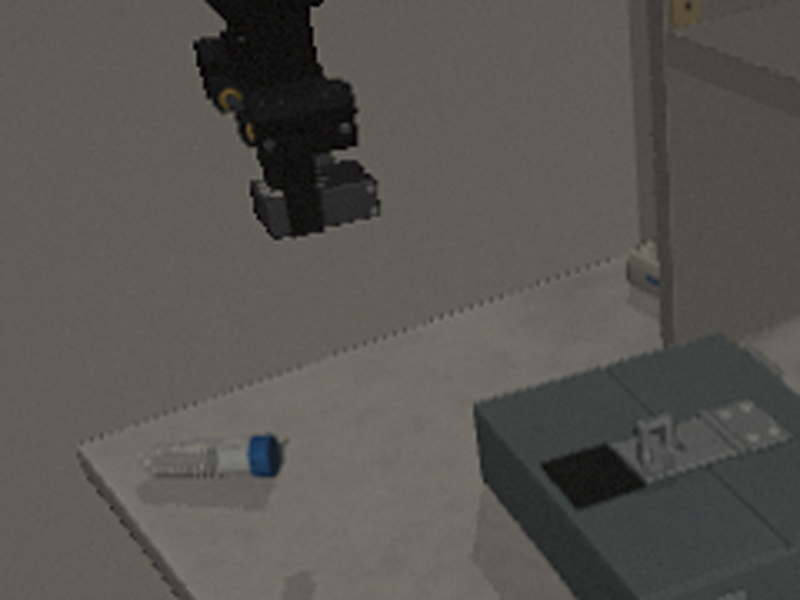

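The lock hangs level in the gripper at (310,200), clear of the box. The lug at (655,440) is free, and the bottle and cup have not moved.

```bash
python3 -c "
from cell import env
print(env.job_done())"
```

```text
the job is handed in; nothing more can be done
None
```

The lock was opened (dial from mark 2 to 4 and back to 2, shackle drawn out to its stop), lifted off, and handed in still gripped, level, underside about 20 cm up and clear of the box at about 21 s; the bottle and cup stand where they did, but I did not re-check the petri dish.

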